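# Release the chamber cover of the vial reader

## Robot

A 6-joint arm with a two-finger parallel gripper is mounted at the origin on the work surface. World frame = base frame: x ahead of the robot, y to its left, z up, the work surface at z = 0. Lengths are in m, angles in rad, forces in N, time in s.
With the tool pointing down it reaches from about 0.35 to 1 m from the base axis. Payload 7.1 kg.
Tool frame: the origin (TCP) lies on the mounting face of the last link; the fingertips stand 173 mm ahead of it and the grasp point (between the pads) lies 155 mm ahead of it; z points along the fingers, y is the direction in which the jaws open and shut (so a half turn about z gives the same grasp; the last joint's range is limited). The gripper opens to 85 mm and grips with 20 to 120 N. Pads are 22 mm wide; open, the fingers measure 114 mm over their backs; the gripper's body (76 mm by 85 mm) begins 54 mm behind the grasp point. The pads swing forward as they close: fully open they stand 13 mm farther back than shut.
Start: joints at [1.119, 0.423, 1.63, -0, 1.089, -0.019], TCP at [0.262, 0.567, 0.405] pointing down, gripper open.
Joint ranges: [-3, 3], [-0.9, 2.11], [0.09, 2.58], [-1.31, 4.45], [0.11, 2.69], [-2.54, 2.54]. Speed limits (rad/s): [2.39, 2.39, 3.01, 3.14, 3.14, 3.14].

## Interface

Orientations are given as a rotation vector (axis times angle).
In Python, from bench import manip, capture, camera_params, job_done gives the robot as it stands. The module is installed in compiled form; this text tells all that it offers.
- The arm moves only by the shell command python3 -m jog 'ROWS'. ROWS is JSON, a list of rows, each a list of 7 numbers: the shift along the tool's x, y, z each as a share of 15 cm, from -1 to 1, then the turn, a rotation vector about the tool's x, y, z each as a share of 0.08 rad, from -1 to 1, then the finger opening in mm, from 0 to 85.4. In form: [[dx, dy, dz, rx, ry, rz, grip], ...]. A call has 1 to 20 rows; each row shifts and turns the commanded pose from where the row before left it, along the tool's axes as they then stand; what a row does not reach is not made up. A row lasts 1/12 s, in which the tool goes at most 41.7 mm and 7.16 degrees, less where a joint would pass 70% of its speed; a pose out of reach is approached as far as the arm can. A call with a number of a shift or a turn outside -1 to 1 is refused whole. A call with a gripper value outside its range is refused whole. The fingers move at their own pace and stop on an object; the grip force is fixed at half the most. Time passes only in rows, so rows that do not move let the fingers close. It gives the time, the measured TCP pose, the force and the opening at its end, in the units of the state.
- manip.observe(): the state, without advancing time (a new reading comes with each control period).
- capture(name): name is "scene" or "side" or "wrist"; returns (picture, depth): 420x560x3 uint8, blue, green, red; 420x560 float32, m along the optical axis (not along the pixel's ray), 0 where there is no reading.
- camera_params(name): a dict with "intrinsics" (3x3 intrinsics, pixels), "xyz" and "rotation" of the camera in the world. Camera axes: x right, y down, z forward; pixel columns grow to the right and rows downward; lengths in m; the calibration is good to about 2 mm. A picture is of the moment at which its call begins: read the wrist's pose just before it. camera_params takes no time and is no camera call; for the wrist camera it gives the pose at the moment of the call.
- job_done(): hands the job in, once; it reports no verdict.
The state is a dict: "time_s": time; "joints": joint angles; "qvel": joint speeds; "tau": joint torques, N m; "eef_pos": TCP position; "ee_rot": TCP orientation; "ft_force": force on the tool from outside, world axes, zero at the start; "ft_torque": the same for the moment, N m; "opening": finger opening in m.
Only numpy, scipy, OpenCV 4.12 (cv2) and the standard library are available. Lean on these libraries where they do the work, as an engineer would, in place of code of your own. Each camera call takes 0.05 s, during which the arm holds its last target. There are 200 camera calls.

## Task

Open the sample chamber of the vial reader, the narrower of the two white instruments, whose small cover has a round raised cap: slide its thumb latch sideways, to the left as seen from the robot, until the spring cover jumps up and stays open. Leave the wide instrument's cover shut, and leave the glass bottle that stands between the two instruments where it is, upright.

Things in the scene. Friction and masses are not known exactly. Their poses are not given: they have to be found in the camera images.
- reader_latch_top (a point): Reader's thumb latch: black block 20 (x) x 12 (y) x 20 mm high on the deck in front of the cover. Point: centre of its top, 100 mm above table; deck 25 mm lower, 50 mm free deck each side in y. z up, +x to the cover (33 mm off), +y slide direction (robot's left, chevrons). Slides 16 mm to a stop, frees cover at about 7 (aim 13); spring 1.5 to 3.5 N returns it when let go, cover stays open.
- reader_cover (a joint): Cover angle of the vial reader (white box 170 x 130 x 75 mm high, turned up to 0.3 rad), rad: about 0 latched shut, 1.75 fully open. Grey cover 79 x 76 x 10 mm with a round raised cap 56 mm across, 16 high; hinged at its far edge, 112 mm beyond the latch point. Once freed, its spring swings it up, away from the robot, within about a second and keeps it open. Cannot be lifted while latched.
- incubator_cover (a joint): Cover angle of the other, wider instrument, a tube incubator, rad: 0 shut. White box 170 x 190 x 75 mm high, flat grey cover 79 x 146 mm without a cap, same kind of latch in front of it. It stands left or right of the reader, 0.34 to 0.54 m across the table. Must stay shut.
- reagent: Loose clear glass bottle, white cap, paper label, 52 mm across and 125 mm high, standing between the two instruments near their fronts. Origin: centre of its underside, z up. Leave it standing where it is.

How it is judged:
By the outcome, as a careful person would: the job done as asked, in the order asked, and still so for the second after the job is handed in, with the robot touching nothing.
It also fails if it takes over 32 s, if anything falls off the work surface, if the arm or the gripper's body presses on something with over 40 N, if the wrist force passes 120 N, or if a joint passes its speed limit or range.

## Working session

There is one attempt and no reset: what is moved stays moved. The work goes in short steps, Python scripts to look and compute and a shell command to move; the robot and the scene stay as the last step left them, time stands still between calls to the robot, and variables do not carry over. Pictures are saved under pics/ and viewed, about 8 in all and at most 12, crops included, and the job is handed in when it is done.

```bash
mkdir -p pics; python3 - <<'E'
from bench import manip,capture,camera_params
import cv2,numpy as np
for n in("scene","side"):
    p,d=capture(n); cv2.imwrite(f"pics/{n}0.png",p); np.save(f"pics/{n}0.npy",d)
    c=camera_params(n); print(n,np.round(c["xyz"],3).tolist(),np.round(c["intrinsics"],1).tolist(),np.round(c["rotation"],3).tolist())
s=manip.observe(); print(s["time_s"],s["eef_pos"],s["ee_rot"])
E
```

```text
scene [0.887, -0.536, 0.729] [[461.5, 0.0, 280.3], [0.0, 461.5, 207.1], [0.0, 0.0, 1.0]] [-2.287, -0.655, 0.259]
side [0.461, 0.764, 0.686] [[540.5, 0.0, 271.5], [0.0, 540.5, 209.8], [0.0, 0.0, 1.0]] [-0.195, 2.763, -1.349]
0.1 [0.26200753 0.56715994 0.40401833] [-6.74483689e-01 -3.06798352e+00  2.12573616e-03]
```

View pics/scene0.png

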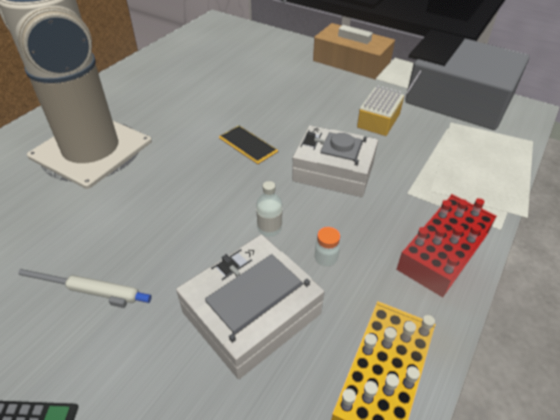

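View pics/side0.png

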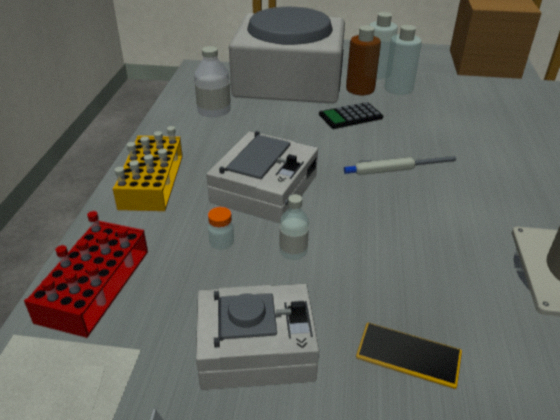

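Scene: the reader is at about (335,155) with its latch near (310,140). Side: the latch is near (297,312), with chevrons at (302,343). The bottle is at (293,230) in the side view.

```bash
cat > h.py <<'E'
import numpy as np,cv2
from scipy.spatial.transform import Rotation as R
from bench import camera_params
def rot(c):
    r=np.array(c["rotation"]); return r if r.shape==(3,3) else R.from_rotvec(r).as_matrix()
def ray(c,u,v,z):
    d=rot(c)@np.linalg.inv(c["intrinsics"])@[u,v,1]; o=np.array(c["xyz"]); return o+d*(z-o[2])/d[2]
def cloud(c,d):
    v,u=np.mgrid[:d.shape[0],:d.shape[1]]; K=np.array(c["intrinsics"])
    p=np.stack([(u-K[0,2])/K[0,0]*d,(v-K[1,2])/K[1,1]*d,d],-1); return p@rot(c).T+np.array(c["xyz"])
E
python3 - <<'E'
from h import *
ims=[]
for n,(x0,y0,x1,y1) in dict(scene=(285,115,385,195),side=(190,275,330,387)).items():
    p=cv2.imread(f"pics/{n}0.png"); d=np.load(f"pics/{n}0.npy"); c=camera_params(n); P=cloud(c,d)
    ims.append(cv2.resize(p[y0:y1,x0:x1],(400,320),interpolation=cv2.INTER_CUBIC))
    m=(p.max(2)<60)&(d>0)&(P[...,2]>.07)&(P[...,2]<.115); m[:y0]=0;m[y1:]=0;m[:,:x0]=0;m[:,x1:]=0
    k,l,s,ce=cv2.connectedComponentsWithStats(m.astype(np.uint8))
    for i in range(1,k):
        if s[i,4]>8: q=P[l==i]; print(n,s[i],ce[i].round(1),q.mean(0).round(3),q.min(0).round(3),q.max(0).round(3), "top",q[q[:,2]>.094].mean(0).round(3))
    g=(P[...,2]>.1)&(P[...,2]<.2); g[:y0]=0;g[y1:]=0;g[:,:x0]=0;g[:,x1:]=0
    if g.any(): print("cap",P[g].mean(0).round(3),P[g].min(0).round(3),P[g].max(0).round(3),g.sum())
    # white deck
    w=(abs(P[...,2]-.075)<.006); w[:y0]=0;w[y1:]=0;w[:,:x0]=0;w[:,x1:]=0
    pts=P[w][:,:2].astype(np.float32); r=cv2.minAreaRect(pts*1000); print("deck",r)
cv2.imwrite("pics/crop.png",np.hstack(ims))
E
```

```text
scene [305 135   9  10  61] [309.4 139.4] [0.499 0.226 0.086] [0.49  0.219 0.076] [0.509 0.23  0.101] top [0.501 0.227 0.097]
cap [0.568 0.246 0.101] [0.492 0.222 0.1  ] [0.595 0.272 0.105] 221
deck ((558.2655639648438, 245.716064453125), (170.43768310546875, 136.66314697265625), 12.9833345413208)
side [215 293   6  27  63] [218.2 303.4] [0.615 0.234 0.083] [0.606 0.217 0.076] [0.623 0.262 0.088] top [nan nan nan]
side [287 302  22  21 358] [298.  312.3] [0.495 0.238 0.088] [0.48  0.211 0.074] [0.511 0.251 0.104] top [0.497 0.236 0.1  ]
side [228 307  38  20 207] [248.5 320.1] [0.563 0.268 0.095] [0.542 0.241 0.087] [0.594 0.277 0.103] top [0.562 0.268 0.097]
side [219 321   2   6  10] [219.5 323.5] [0.604 0.272 0.085] [0.602 0.268 0.084] [0.606 0.277 0.086] top [nan nan nan]
side [215 336   9  11  44] [218.1 341. ] [0.6   0.301 0.083] [0.594 0.293 0.076] [0.604 0.307 0.088] top [nan nan nan]
cap [0.563 0.25  0.103] [0.488 0.223 0.1  ] [0.594 0.276 0.106] 875
deck ((557.43603515625, 246.45741271972656), (170.07106018066406, 133.58642578125), 12.871370315551758)<stdin>:9: RuntimeWarning: Mean of empty slice.
  ret = um.true_divide(
```

View pics/crop.png

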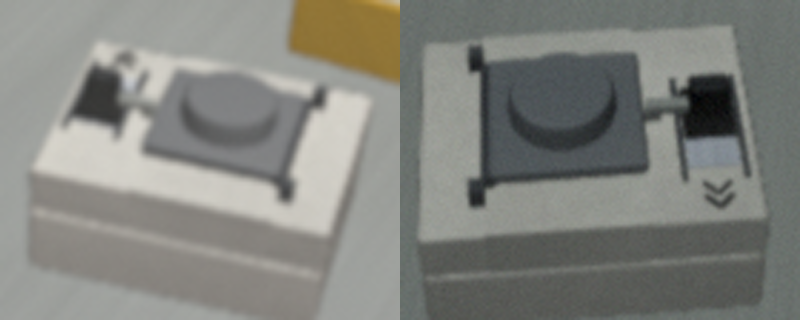

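Both views agree: latch top at about (0.498, 0.231, 0.100) and yaw about +0.225 rad. That fits the deck size, the cap centre and the hinge line. Next I'll work out the approach with closed fingers, coming from the latch's right.

```bash
cat >> h.py <<'E'
def plan(target,yaw,show=True):
    from bench import manip
    s=manip.observe(); T=R.from_rotvec(s["ee_rot"]).as_matrix(); p=np.array(s["eef_pos"])
    # goal: z down, tool y along +-reader y
    best=None
    for sg in(1,-1):
        y=sg*np.array([-np.sin(yaw),np.cos(yaw),0]); z=np.array([0,0,-1.]); G=np.stack([np.cross(y,z),y,z],1)
        w=R.from_matrix(T.T@G).as_rotvec()
        if best is None or np.linalg.norm(w)<np.linalg.norm(best[0]): best=(w,G)
    w,G=best; d=np.array(target)-p
    print("t",s["time_s"],"pos",p.round(4),"F",np.round(s["ft_force"],1),"open",s["opening"],"turn/0.08",(w/.08).round(2),"shift/0.15 in cur",(T.T@d/.15).round(3),"in goal",(G.T@d/.15).round(3),"\n",G.round(2))
E
python3 -c "
from h import *
plan([0.505,0.200,0.32],0.225)"
```

```text
t 0.1 pos [0.262  0.5672 0.404 ] F [-0.2 -0.1 -0.6] open 0.08541462007466577 turn/0.08 [-0.02 -0.01 -8.22] shift/0.15 in cur [-2.497 -1.542  0.562] in goal [-1.033 -2.747  0.56 ] 
 [[-0.97 -0.22  0.  ]
 [-0.22  0.97  0.  ]
 [-0.    0.   -1.  ]]
```

```bash
python3 -m jog '[[0,0,0,0,0,-1,0],[0,0,0,0,0,-1,0],[0,0,0,0,0,-1,0],[0,0,0,0,0,-1,0],[0,0,0,0,0,-1,0],[0,0,0,0,0,-1,0],[0,0,0,0,0,-1,0],[0,0,0,0,0,-1,0],[0,0,0,0,0,-0.22,0]]'
python3 -m jog '[[-0.074,-0.196,0,0,0,0,0],[-0.074,-0.196,0,0,0,0,0],[-0.074,-0.196,0,0,0,0,0],[-0.074,-0.196,0,0,0,0,0],[-0.074,-0.196,0,0,0,0,0],[-0.074,-0.196,0,0,0,0,0],[-0.074,-0.196,0.02,0,0,0,0],[-0.074,-0.196,0.05,0,0,0,0],[-0.074,-0.196,0.05,0,0,0,0],[-0.074,-0.196,0.08,0,0,0,0],[-0.074,-0.196,0.08,0,0,0,0],[-0.074,-0.196,0.08,0,0,0,0],[-0.074,-0.196,0.08,0,0,0,0],[-0.074,-0.196,0.08,0,0,0,0],[0,0,0.04,0,0,0,0],[0,0,0,0,0,0,0],[0,0,0,0,0,0,0]]'
python3 - <<'E'
from h import *
plan([0.505,0.200,0.263],0.225)
from bench import capture
c=camera_params("wrist"); p,d=capture("wrist"); P=cloud(c,d); cv2.imwrite("pics/w1.png",p)
m=(p.max(2)<60)&(d>0)&(P[...,2]>.09)&(P[...,2]<.108)
k,l,s,ce=cv2.connectedComponentsWithStats(m.astype(np.uint8))
for i in range(1,k):
    if s[i,4]>40: q=P[l==i]; print(s[i],ce[i].round(),q.mean(0).round(4),cv2.minAreaRect((q[:,:2]*1000).astype(np.float32)))
ps,_=capture("side"); cv2.imwrite("pics/s1.png",ps[100:400,150:550])
E
```

```text
time_s: 0.85
eef_pos: [0.262, 0.5672, 0.4043]
ee_rot: [0.357, -3.121, 0.001]
ft_force: [0.6, -0.2, -0.2]
opening: -0.0002
time_s: 2.27
eef_pos: [0.5051, 0.2007, 0.3204]
ee_rot: [0.349, -3.121, 0.0]
ft_force: [0.4, -0.6, -0.0]
opening: 0.0002
t 2.2667 pos [0.5051 0.2007 0.3204] F [ 0.4 -0.6 -0. ] open 0.00016872806833540785 turn/0.08 [ 0.   -0.02 -0.02] shift/0.15 in cur [ 0.001 -0.004  0.382] in goal [ 0.002 -0.004  0.382] 
 [[-0.97 -0.22  0.  ]
 [-0.22  0.97  0.  ]
 [-0.    0.   -1.  ]]
[325 218  24  37 574] [336. 235.] [0.4947 0.2314 0.0983] ((496.4588623046875, 232.80430603027344), (19.825355529785156, 12.284586906433105), 12.599703788757324)
[317 302  47  16 246] [342. 308.] [0.5437 0.2501 0.0932] ((544.0254516601562, 249.7138214111328), (5.996242046356201, 30.655567169189453), 0.10009310394525528)
```

View pics/w1.png

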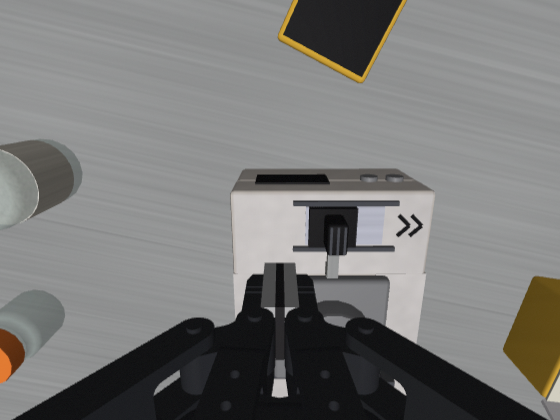

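View pics/s1.png

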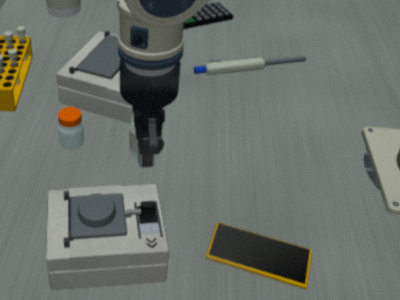

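The wrist view shows the latch block at (336,235), i.e. (0.4965, 0.2328), measured 20×12 mm at 12.6°. The closed fingertips at (280,270) are about 33 mm to its right over clear deck. I'll descend to tip height 0.09.

```bash
python3 -m jog '[[0.01,0,0.07,0,0,0,0],[0,0,0.07,0,0,0,0],[0,0,0.07,0,0,0,0],[0,0,0.07,0,0,0,0],[0,0,0.05,0,0,0,0],[0,0,0.05,0,0,0,0],[0,0,0,0,0,0,0],[0,0,0,0,0,0,0]]'
python3 - <<'E'
from h import *
plan([0.505,0.200,0.263],0.225)
from bench import capture
c=camera_params("wrist"); p,d=capture("wrist"); P=cloud(c,d); cv2.imwrite("pics/w2.png",p)
for (v,u) in [(275,280),(268,280),(300,265),(275,268),(275,292)]: print((u,v),P[v,u].round(4),d[v,u])
m=(P[...,2]<.125)&(P[...,2]>.083)&(d>0)
f=P[m]; xl=np.array([np.cos(.22),np.sin(.22)]); yl=np.array([-xl[1],xl[0]]); q=f[:,:2]-[.4965,.2328]
a=q@xl;b=q@yl; t=(b<-8e-3)&(b>-.06)&(a<.02)&(a>-.03)
print("finger local x",np.percentile(a[t]*1e3,[1,99]),"y",np.percentile(b[t]*1e3,[1,99]),"minz",np.percentile(f[t][:,2],[1,5]),t.sum())
E
```

```text
time_s: 3.03
eef_pos: [0.5038, 0.2004, 0.2631]
ee_rot: [0.352, -3.121, 0.0]
ft_force: [-0.2, 0.2, -0.6]
opening: -0.0004
t 3.0333 pos [0.5038 0.2004 0.2631] F [-0.2  0.2 -0.6] open -0.0004472379422654312 turn/0.08 [-0.   -0.02 -0.  ] shift/0.15 in cur [-0.007 -0.004  0.001] in goal [-0.007 -0.004  0.001] 
 [[-0.97 -0.22  0.  ]
 [-0.22  0.97  0.  ]
 [-0.    0.   -1.  ]]
(280, 275) [0.4923 0.1977 0.1046] 0.14210008
(280, 268) [0.4926 0.1978 0.098 ] 0.14848675
(265, 300) [0.4934 0.1926 0.123 ] 0.1246337
(268, 275) [0.4938 0.1931 0.1039] 0.14298555
(292, 275) [0.4915 0.2025 0.1042] 0.14257696
finger local x [-12.26118889  -6.89128893] y [-46.77906342 -20.23431056] minz [0.09416576 0.09646114] 2522
```

View pics/w2.png

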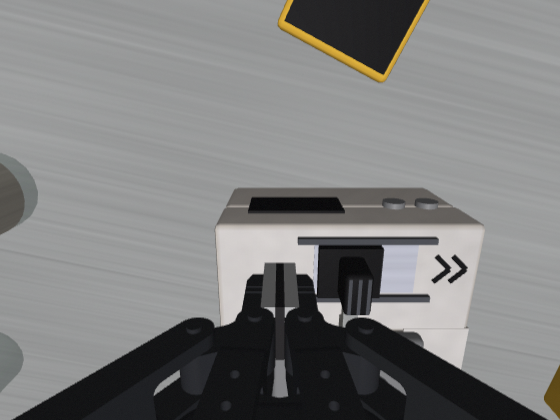

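The wrist view shows the fingertips at (280,275), on the deck side of the latch at (350,275), with a gap of roughly 14–20 mm. I'll drop 4 mm, push left in small steps, then measure.

```bash
python3 -m jog '[[0,0,0.013,0,0,0,0],[0,0,0.013,0,0,0,0],[0,0.03,0,0,0,0,0],[0,0.03,0,0,0,0,0],[0,0.02,0,0,0,0,0],[0,0.02,0,0,0,0,0],[0,0.02,0,0,0,0,0],[0,0.02,0,0,0,0,0],[0,0,0,0,0,0,0],[0,0,0,0,0,0,0]]'
cat > look.py <<'E'
from h import *
from bench import capture,manip
import sys
plan([0.505,0.200,0.263],0.225)
c=camera_params("wrist"); p,d=capture("wrist"); P=cloud(c,d); cv2.imwrite(f"pics/{sys.argv[1]}.png",p)
xl=np.array([np.cos(.22),np.sin(.22)]); yl=np.array([-xl[1],xl[0]]); q=P[...,:2]-[.4965,.2328]
a=q@xl;b=q@yl; e=(np.array(manip.observe()["eef_pos"])[:2]-[.4965,.2328]); print("tool local",(e@xl*1e3).round(1),(e@yl*1e3).round(1))
m=(p.max(2)<60)&(abs(P[...,2]-.0995)<.004)&(d>0)&(a>-.014)&(a<.0)&(b>e@yl+.003)&(b<.04)
print("latch y range mm",np.percentile(b[m]*1e3,[2,98]).round(1),m.sum())
p,_=capture("side"); cv2.imwrite(f"pics/{sys.argv[1]}s.png",cv2.resize(p[220:400,150:400],None,fx=2,fy=2))
E
python3 look.py w3
```

```text
time_s: 3.92
eef_pos: [0.4992, 0.2211, 0.2599]
ee_rot: [-0.353, 3.121, 0.0]
ft_force: [0.9, -1.6, 1.7]
opening: 0.0002
t 3.9167 pos [0.4992 0.2211 0.2599] F [ 0.9 -1.6  1.7] open 0.00020648041242854207 turn/0.08 [0. 0. 0.] shift/0.15 in cur [-0.006 -0.146 -0.02 ] in goal [-0.006 -0.146 -0.02 ] 
 [[-0.97 -0.22  0.  ]
 [-0.22  0.97  0.  ]
 [-0.    0.   -1.  ]]
tool local 0.1 -12.2
latch y range mm [-4.9 12.7] 671
```

View pics/w3.png

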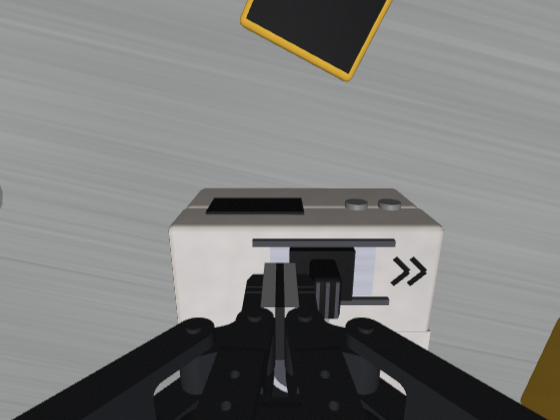

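The latch at (325,275) is now touching the fingertip at (300,280), with about 1.8 N of reaction. I'll push on in steps.

```bash
python3 -m jog '[[0,0.02,0,0,0,0,0],[0,0.02,0,0,0,0,0],[0,0,0,0,0,0,0],[0,0,0,0,0,0,0]]'; python3 -m jog '[[0,0.015,0,0,0,0,0],[0,0.01,0,0,0,0,0],[0,0,0,0,0,0,0],[0,0,0,0,0,0,0],[0,0,0,0,0,0,0],[0,0,0,0,0,0,0]]'; python3 look.py w4
```

```text
time_s: 4.35
eef_pos: [0.4979, 0.2269, 0.2599]
ee_rot: [-0.353, 3.122, 0.0]
ft_force: [1.0, -2.8, 2.1]
opening: 0.0
time_s: 4.85
eef_pos: [0.4972, 0.2301, 0.2599]
ee_rot: [-0.353, 3.122, -0.001]
ft_force: [2.2, -6.7, 2.9]
opening: 0.0002
t 4.85 pos [0.4972 0.2301 0.2599] F [ 2.2 -6.7  2.9] open 0.00018729506460655497 turn/0.08 [-0.01  0.    0.  ] shift/0.15 in cur [-0.006 -0.207 -0.021] in goal [-0.006 -0.207 -0.021] 
 [[-0.97 -0.22  0.  ]
 [-0.22  0.97  0.  ]
 [-0.    0.   -1.  ]]
tool local 0.1 -2.8
latch y range mm [ 4.2 21.6] 671
```

View pics/w4s.png

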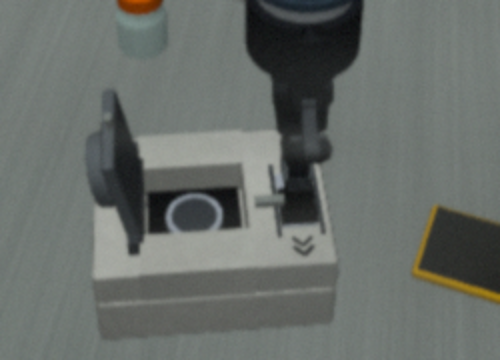

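The side view shows the cover at (120,180) standing open. The wrist force has risen to 7 N, so the latch is at its stop. I'll back off to the right and retreat upward.

```bash
python3 -m jog '[[0,-0.04,0,0,0,0,0],[0,-0.06,0,0,0,0,0],[0,-0.06,0,0,0,0,0],[0,-0.04,0,0,0,0,0],[0,0,-0.05,0,0,0,0],[0,0,-0.12,0,0,0,0],[0,0,-0.2,0,0,0,0],[0,0,-0.2,0,0,0,0],[0,0,-0.15,0,0,0,0],[0,0,-0.05,0,0,0,0],[0,0,0,0,0,0,0],[0,0,0,0,0,0,0],[0,0,0,0,0,0,0],[0,0,0,0,0,0,0]]'
python3 - <<'E'
from bench import capture
import cv2,numpy as np
a=capture("scene")[0];b=capture("side")[0]
cv2.imwrite("pics/end.png",np.hstack([a[90:390,150:550],b[100:400,100:500]]))
E
```

```text
time_s: 6.12
eef_pos: [0.5032, 0.201, 0.3738]
ee_rot: [0.352, -3.119, 0.001]
ft_force: [-0.4, -0.5, -0.2]
opening: 0.0001
```

View pics/end.png

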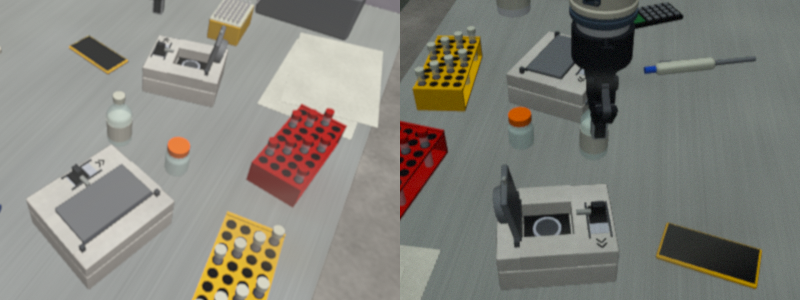

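The reader cover stays open at (217,50) in the scene half and the latch has sprung back. The bottle is upright at (119,118), where it was, and the incubator cover is shut. The arm is clear.

```bash
python3 -c "
from bench import job_done; print(job_done())"
```

```text
the job is handed in; nothing more can be done
None
```

The vial reader's sample chamber is open. I lowered the closed fingertips to the right of its thumb latch and slid the latch left until the spring cover jumped up. Then I backed off and lifted clear, at about 6 s on the robot's clock.

- **Final pictures:** With the arm clear, the reader cover stands open and the latch has sprung back. The incubator cover is shut, and the bottle is upright where it was, judged by eye.
- **Forces:** The wrist force was about 7 N when the push ended, which suggests the latch had reached its stop, a little past the 13 mm aim. It was near zero after the retreat.
- **Uncertain:** My wrist-camera readout of how far the latch had moved was unreliable because it picked up part of the finger. I relied on the side picture and the force instead.

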